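Find the empty pocket under the flaps and load the reagent pack

TASK

Four of the five flap-covered pockets in the sloping loading bay are already filled, and nothing shows which one is empty. Before you move the slim two-cap reagent pack, feel the flaps with the empty fingers to find the one that gives; then take the slim pack from among the clutter and lower it through that flap, without dropping it in or laying it over on its side, until it stands fully home on the pocket's floor, and let go. Leave everything else standing where it is.

Things in the scene. Friction and masses are not known exactly. Their poses are not given: they have to be found in the camera images.
- pack: the slim white reagent pack with two grey caps: rigid block 84 mm long (its x), 30 mm thick (its y), 124 mm high, plus caps 26 mm wide and 12 mm high on top (136 mm in all); 0.2 to 0.45 kg; alike either way round. Stands upright; origin: centre of its underside, z up. Pinch its 30 mm thickness high up: seated, 52 mm of the block stands out of the pocket
- deck: sloping white top of the fixed loading bay, 118 x 280 mm, leaning 25 degrees from level towards the robot's side. Origin: centre of its flat face, 115 mm above the table. x: up the slope, away from the robot; y: along the row of pockets; z: square to the face, outward (pockets run along -z). The bay's grey base reaches 70 mm before and 90 mm beyond it, 300 mm wide; nothing rises above the face
- pocket1 (a point): centre of the mouth of pocket 1 of 5, on the deck's face; axes as the deck's. The pockets are 52 mm apart along deck y, each 90 mm (deck x) by 40 mm (deck y), 72 mm deep to a flat floor.
- pocket2 (a point): centre of the mouth of pocket 2 of 5, on the deck's face; axes as the deck's. Every mouth is closed by a 3 mm grey flap flush with the face, all alike, hinged along the long edge on its deck +y side.
- pocket3 (a point): centre of the mouth of pocket 3 of 5, on the deck's face; axes as the deck's. In the four filled pockets a low pack lies right under the flap, which does not give at all.
- pocket4 (a point): centre of the mouth of pocket 4 of 5, on the deck's face; axes as the deck's. The flap of the one empty pocket swings down into it, up to 86 degrees, against a weak spring (0.5 to 5 N of push, more near the hinge).
- pocket5 (a point): centre of the mouth of pocket 5 of 5, on the deck's face; axes as the deck's. A flap springs shut when left; an inserted pack holds it open against the +y wall.
- wide_pack: bystander: a thicker two-cap pack, 84 x 52 x 136 mm tall; too thick for any pocket. Origin: centre of its underside, x along its 84 mm length, z up
- jar: bystander: white-capped round jar, 68 mm diameter, 120 mm tall, origin centre of underside
- rack_red: bystander: tube rack 90 x 168 mm with capped tubes, 128 mm tall, origin centre of underside
- rack_lilac: bystander: tube rack 64 x 194 mm with capped tubes, 128 mm tall, origin centre of underside
- tip_box: bystander: grey box 85 x 120 x 55 mm, origin centre of underside
- dishes: bystander: stack of three clear dishes, 90 mm diameter, 47 mm tall, origin centre of underside
- marker: bystander: black marker lying along its x, 130 x 13 x 13 mm, origin centre of underside

How it is judged:
By the outcome, as a careful person would: the job done as asked, in the order asked, and still so for the second after the job is handed in, with the robot touching nothing.
It also fails if it takes over 72 s, if anything falls off the work surface, if the arm or the gripper's body presses on something with over 40 N, if the wrist force passes 120 N, or if a joint passes its speed limit or range.

ROBOT

A 7-joint arm with a two-finger parallel gripper is mounted at the origin on the work surface. World frame = base frame: x ahead of the robot, y to its left, z up, the work surface at z = 0. Lengths are in m, angles in rad, forces in N, time in s.
With the tool pointing down it reaches from about 0.425 to 0.925 m from the base axis. Payload 6.8 kg.
Tool frame: the origin (TCP) lies on the front face of the gripper's body, between the roots of the fingers; the fingertips stand 73 mm ahead of it and the grasp point (between the pads) lies 54 mm ahead of it (env.nose_length is the distance from the TCP to the fingertips, in m); z points along the fingers, y is the direction in which the jaws open and shut (so a half turn about z gives the same grasp; the last joint's range is limited). The gripper opens to 85 mm and grips with 20 to 120 N. Pads are 22 mm wide; open, the fingers measure 114 mm over their backs; the gripper's body (76 mm by 85 mm) begins 54 mm behind the grasp point. The pads swing forward as they close: fully open they stand 13 mm farther back than shut.
Start: joints at [-1.453, 0.477, 0.022, 1.555, -0.011, 1.109, -0.083], TCP at [0.151, 0.658, 0.304] pointing down, gripper open.
Joint ranges: [-2.96, 2.96], [-0.34, 2.1], [-1.41, 1.46], [0.24, 2.44], [-1.37, 4.51], [0.17, 1.92], [-2.96, 2.96]. Speed limits (rad/s): [2.39, 2.39, 3.14, 3.14, 3.14, 3.14, 3.14].

INTERFACE

Orientations are given as a unit quaternion [w, x, y, z].
In Python, from cell import env, kin, camera, calibration, job gives the robot as it stands. The module is installed in compiled form; this text tells all that it offers. Calls block until the motion is done:
- env.reach(position, orientation): joint-space move of the TCP to a pose.
- env.movel(position, velocity=0.15, rot=None, stop_force=None): straight line of the TCP; rot=None keeps the orientation; velocity is the mean speed in m/s. With stop_force (N) it stops when the force on the tool has changed by that much, and returns True; else False.
- env.goto_joints(angles): joint-space move.
- env.grip(opening, f_grip=None): finger opening in m; f_grip is the grip in N (None keeps the last); returns when the fingers have stopped.
- env.dwell(seconds).
- kin.inverse_kinematics(position, orientation): joint angles nearest the present ones, or None.
- env.get_state(): the state.
- camera(name): name is "scene" or "top" or "wrist"; returns (picture, depth): 420x560x3 uint8, blue, green, red; 420x560 float32, m along the optical axis (not along the pixel's ray), 0 where there is no reading.
- calibration(name): a dict with "fx", "fy", "cx", "cy" (pixels), "k1" (the pictures are not rectified: a ray, as slopes to the right and down, at radius r is drawn at 1 + k1 r^2 times it, then the intrinsics apply), "rvec" (rotation vector, rad) and "tvec" (3), from world to camera coordinates, as OpenCV has them. Camera axes: x right, y down, z forward; pixel columns grow to the right and rows downward; lengths in m; the calibration is good to about 2 mm. A picture is of the moment at which its call begins: read the wrist's pose just before it. calibration takes no time and is no camera call; for the wrist camera it gives the pose at the moment of the call.
A pose or a line that the arm cannot do raises env.PlanningError and nothing moves.
- job.job_done(): hands the job in, once; it reports no verdict.
The state is a dict: "time": time; "qpos": joint angles; "joint_velocities": joint speeds; "joint_torque": joint torques, N m; "tcp_pos": TCP position; "orientation": TCP orientation; "force": force on the tool from outside, world axes, zero at the start; "torque": the same for the moment, N m; "opening": finger opening in m.
Only numpy, scipy, OpenCV 4.12 (cv2) and the standard library are available. Lean on these libraries where they do the work, as an engineer would, in place of code of your own. Each camera call takes 0.05 s, during which the arm holds its last target. There are 200 camera calls.

## Working session

There is one attempt and no reset: what is moved stays moved. The work goes in short steps, each a Python script; the robot and the scene stay as the last script left them, time stands still between calls to the robot, and variables do not carry over. Pictures are saved under pics/ and viewed, about 8 in all and at most 12, crops included, and the job is handed in when it is done.

```bash
mkdir -p pics
cat > h.py <<'E'
import numpy as np, cv2
from cell import env, kin, camera, calibration, job
from scipy.spatial.transform import Rotation as R
def cloud(name):
    c=calibration(name); im,d=camera(name); return im,d,c
def rays(c,px):
    px=np.asarray(px,float).reshape(-1,2)
    K=np.array([[c['fx'],0,c['cx']],[0,c['fy'],c['cy']],[0,0,1]])
    u=cv2.undistortPoints(px[:,None],K,np.array([c['k1'],0,0,0,0]),None,None)[:,0] if False else None
    s=(px-[c['cx'],c['cy']])/[c['fx'],c['fy']]; r=s.copy()
    for _ in range(20): r=s/(1+c['k1']*(r**2).sum(1,keepdims=True))
    Rm=R.from_rotvec(np.ravel(c['rvec'])).as_matrix(); t=np.ravel(c['tvec'])
    dirs=np.c_[r,np.ones(len(r))]@Rm; return -Rm.T@t, dirs
def onplane(c,px,z):
    o,d=rays(c,px); return o+d*((z-o[2])/d[:,2])[:,None]
def xyz(c,depth):
    h,w=depth.shape; v,u=np.mgrid[:h,:w]
    o,d=rays(c,np.c_[u.ravel(),v.ravel()]); P=o+d*depth.reshape(-1,1)
    P[depth.ravel()<=0]=np.nan; return P.reshape(h,w,3)
def quat(M): 
    q=R.from_matrix(M).as_quat(); return [q[3],q[0],q[1],q[2]]
E
python3 - <<'E'
from h import *
for n in('scene','top'):
    im,d,c=cloud(n); cv2.imwrite(f'pics/{n}1.png',im); np.savez(f'{n}1.npz',im=im,d=d); print(n,c, (d>0).mean())
s=env.get_state(); print(s['time'],s['tcp_pos'],s['orientation'],s['force'],s['opening'])
E
```

```text
scene {'fx': 384.0240492797255, 'fy': 384.0240492797255, 'cx': 276.17007583288887, 'cy': 210.82313849533116, 'k1': -0.08735436421333954, 'rvec': array([ 1.54155887,  2.14789328, -0.79253333]), 'tvec': array([ 0.21822285, -0.33781435,  1.38375542])} 0.9963392857142858
top {'fx': 395.04996381560125, 'fy': 395.04996381560125, 'cx': 275.6640198152353, 'cy': 207.59093539300272, 'k1': 0.013310980650515178, 'rvec': array([ 2.1264521 , -2.15515428,  0.11764322]), 'tvec': array([0.00251197, 0.56700355, 1.02904941])} 0.9958375850340137
0.1 [0.15104832 0.65744865 0.30301833] [-3.17995360e-05  1.12664396e-01  9.93632751e-01 -8.29798030e-04] [ 0.15032929  0.2027749  -0.60975742] 0.08544849645330231
```

View pics/scene1.png

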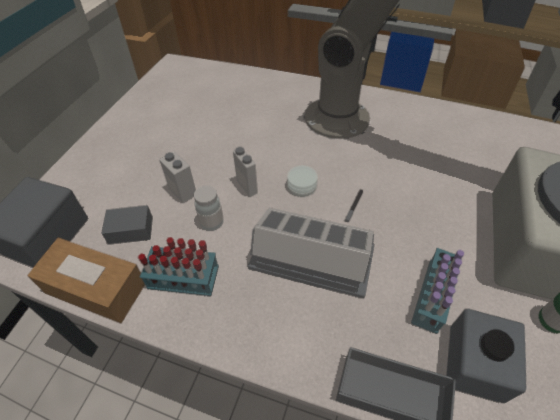

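View pics/top1.png

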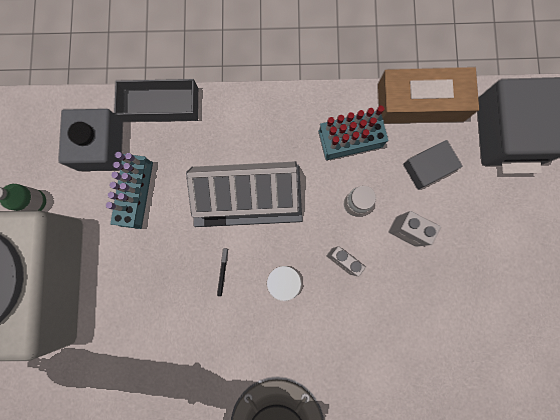

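The scene view shows the slim pack at (245,170). The top view shows it at (346,261), with the wide pack at (415,228) and the bay flaps in the row (202..288, 192). Next I'll measure them.

Run:
```python
from h import *
D={}
for n in('top','scene'):
    f=np.load(n+'1.npz'); c=calibration(n); D[n]=(f['im'],f['d'],c,xyz(c,f['d']))
im,d,c,P=D['top']
print('table z',[np.nanmedian(D[n][3][a:b,e:g,2]) for n,a,b,e,g in(('top',330,350,380,420),('scene',110,130,150,200))])
# deck plane
g=P[170:216,190:300].reshape(-1,3); g=g[g[:,2]>.06]
for _ in range(6):
    A=np.c_[g[:,:2],np.ones(len(g))]; k=np.linalg.lstsq(A,g[:,2],rcond=None)[0]; r=g[:,2]-A@k; g=g[abs(r)<max(.003,1.5*r.std())]
nrm=np.array([-k[0],-k[1],1]);nrm/=np.linalg.norm(nrm)
print('deck tilt',np.degrees(np.arccos(nrm[2])),'dir',nrm,'n',len(g),r.std())
# flaps: dark contours
hsv=cv2.cvtColor(im,cv2.COLOR_BGR2HSV); gray=cv2.cvtColor(im,cv2.COLOR_BGR2GRAY)
Q=P-[0,0,0]; onp=(abs((P[...,2]-(P[...,:2]@k[:2]+k[2]))*nrm[2])<.006)
roi=np.zeros(gray.shape,bool); roi[165:225,180:305]=True
m=((gray<140)&roi&onp).astype(np.uint8)*255
m=cv2.morphologyEx(m,cv2.MORPH_OPEN,np.ones((3,3)))
def toplane(c,px):
    o,dd=rays(c,px); t=(k[2]+o[:2]@k[:2]-o[2])/(dd[:,2]-dd[:,:2]@k[:2]); return o+dd*t[:,None]
F=[]
for q in cv2.findContours(m,0,2)[0]:
    if cv2.contourArea(q)<150: continue
    re=cv2.minAreaRect(q); F.append(toplane(c,[re[0]])[0]); b=toplane(c,cv2.boxPoints(re))
    print('flap px',re[0],'xyz',F[-1].round(4),'sides',[round(np.linalg.norm(b[i]-b[i-1]),4) for i in(1,2)])
# pack tops
for name,box in(('slim',(240,282,322,372)),('wide',(205,250,385,445))):
    y0,y1,x0,x1=box; p=P[y0:y1,x0:x1].reshape(-1,3)
    z=p[:,2]; t=p[(z>.115)&(z<.16)]
    print(name,'h hist',np.histogram(z,bins=[-.01,.01,.1,.115,.12,.125,.13,.135,.14,.15,.2]))
    re=cv2.minAreaRect(t[:,:2].astype(np.float32)*1000); print(re)
im,d,c,P=D['scene']
p=P[140:200,225:265].reshape(-1,3); t=p[(p[:,2]>.115)&(p[:,2]<.16)]; print('scene slim',cv2.minAreaRect(t[:,:2].astype(np.float32)*1000),np.median(t[:,2]))
g=P[210:262,255:375].reshape(-1,3);g=g[(g[:,2]>.08)]; r=(g[:,2]-(g[:,:2]@k[:2]+k[2]))*nrm[2]
print('scene deck offset vs top plane',np.median(r[abs(r)<.02]))
```

```text
table z [np.float64(-0.00010731075672198997), np.float64(0.0013441028183207582)]
deck tilt 24.87999966707443 dir [-0.42046886 -0.01451033  0.90719093] n 4021 0.0014604848523736918
flap px (201.44883728027344, 194.00527954101562) xyz [0.594  0.1802 0.1152] sides [np.float64(0.0414), np.float64(0.0931)]
flap px (221.95494079589844, 193.00411987304688) xyz [0.5958 0.1283 0.1152] sides [np.float64(0.0414), np.float64(0.0924)]
flap px (242.31129455566406, 191.9805450439453) xyz [0.5976 0.0768 0.1152] sides [np.float64(0.0417), np.float64(0.0913)]
flap px (263.05865478515625, 190.99655151367188) xyz [0.5993 0.0244 0.1151] sides [np.float64(0.0415), np.float64(0.091)]
flap px (283.760009765625, 190.17999267578125) xyz [ 0.6005 -0.0278  0.1149] sides [np.float64(0.0412), np.float64(0.0894)]
slim h hist (array([1524,  112,   22,   17,  198,   39,   65,  116,    1,    0]), array([-0.01 ,  0.01 ,  0.1  ,  0.115,  0.12 ,  0.125,  0.13 ,  0.135,
        0.14 ,  0.15 ,  0.2  ]))
((422.70697021484375, -180.54843139648438), (83.79505920410156, 30.32013702392578), 50.68496322631836)
wide h hist (array([1502,  347,   65,   44,  403,  130,   76,  122,    1,    0]), array([-0.01 ,  0.01 ,  0.1  ,  0.115,  0.12 ,  0.125,  0.13 ,  0.135,
        0.14 ,  0.15 ,  0.2  ]))
((501.29931640625, -359.8219299316406), (85.78790283203125, 53.87489318847656), 61.94668197631836)
scene slim ((422.065673828125, -179.08364868164062), (84.08416748046875, 31.083845138549805), 52.22438049316406) 0.1268931009717772
scene deck offset vs top plane 0.0011405250330764978
```

```bash
cat >> h.py <<'E'
FL=np.array([[.5940,.1802,.1152],[.5958,.1283,.1152],[.5976,.0768,.1152],[.5993,.0244,.1151],[.6005,-.0278,.1149]])
dy=FL[0]-FL[4]; dy[2]=0; dy/=np.linalg.norm(dy)
hx=np.cross(dy,[0,0,1]); a=np.radians(25)
dx=hx*np.cos(a)+np.array([0,0,np.sin(a)]); dn=np.cross(dx,dy)
def tool(y,z): return np.c_[np.cross(y,z),y,z]
QD={s:quat(tool(s*dy,-dn)) for s in(1,-1)}
pa=np.radians(51.4); py=np.array([-np.sin(pa),np.cos(pa),0])
QP={s:quat(tool(s*py,np.array([0,0,-1.]))) for s in(1,-1)}
PK=np.array([.4223,-.1798,0])
N=float(env.nose_length)
E
python3 - <<'E'
from h import *
print(N,dx,dy,dn)
for s in(1,-1):
    for i in(0,4): 
        q=kin.inverse_kinematics(FL[i]+dn*(N+.02),QD[s]); print(s,i,None if q is None else np.round(q,2))
        q=kin.inverse_kinematics(FL[i]+dn*(.104+.054+.08),QD[s]); print(' ins',s,i,None if q is None else np.round(q,2))
    for z in(.158,.32):
        q=kin.inverse_kinematics(PK+[0,0,z],QP[s]); print(' pick',s,z,None if q is None else np.round(q,2))
E
```

```text
0.0726 [0.90586558 0.0283083  0.42261826] [-0.03123475  0.99951208  0.        ] [-0.42241206 -0.01320038  0.90630779]
1 0 [-0.75  0.35  0.29  2.14  0.33  0.29  0.82]
 ins 1 0 [-0.99  0.04  0.44  2.14  0.35  0.61  0.8 ]
1 4 [-0.35  0.32  0.33  2.2  -0.42  0.23  1.94]
 ins 1 4 [-1.15 -0.12  1.04  2.22  0.24  0.56  1.34]
 pick 1 0.158 [-0.    0.35  0.32  2.2  -0.19  0.61  2.92]
 pick 1 0.32 [-0.7   0.13  1.08  2.08 -0.14  1.    2.92]
-1 0 [-1.1   0.43  0.74  2.16 -0.39  0.27 -1.64]
 ins -1 0 [-0.96  0.04  0.4   2.14  0.35  0.62 -2.35]
-1 4 [-0.28  0.31  0.25  2.19 -0.3   0.22 -1.31]
 ins -1 4 [-0.86 -0.06  0.78  2.21  0.12  0.54 -1.7 ]
 pick -1 0.158 [-0.41  0.47  0.86  2.22 -0.58  0.68  0.18]
 pick -1 0.32 [-0.51  0.1   0.85  2.07 -0.09  1.   -0.29]
```

Run:
```python
from h import *
env.grip(0.0)
t=lambda:round(env.get_state()['time'],2)
print(t())
def tip(): return np.array(env.get_state()['tcp_pos'])-dn*N
for i in range(5):
    p=FL[i]-dy*.004
    if i==0: env.reach(p+dn*(N+.06),QD[1]); env.movel(p+dn*(N+.012),.15)
    else: env.movel(p+dn*(N+.012),.15)
    f0=np.array(env.get_state()['force'])
    st=env.movel(p+dn*(N-.010),.03,stop_force=9)
    s=env.get_state(); print(i,'stopped',st,'height mm',round(1000*float((tip()-p)@dn),1),'dF·n',round(float((np.array(s['force'])-f0)@dn),1),t())
    env.movel(p+dn*(N+.012),.1)
print(np.round(env.get_state()['qpos'],2))
```

```text
0.87
0 stopped True height mm 0.1 dF·n 7.5 4.1
1 stopped False height mm -10.0 dF·n 1.4 5.76
2 stopped True height mm 0.0 dF·n 8.3 7.1
3 stopped True height mm 0.1 dF·n 8.7 8.35
4 stopped True height mm 0.0 dF·n 7.1 9.6
[ 0.01  0.32 -0.07  2.17  0.16  0.21  1.4 ]
```

```bash
python3 - <<'E'
from h import *
p=FL[2]; env.movel(FL[4]+dn*(N+.08),.2)
env.movel(FL[1]+dn*(N+.17)-dx*.0,.25)
c=calibration('wrist');im,d=camera('wrist'); cv2.imwrite('pics/w_deck.png',im); np.savez('wd.npz',im=im,d=d,**c)
env.reach(PK+[0,0,.34],QP[-1]); env.grip(.08)
c=calibration('wrist');im,d=camera('wrist'); cv2.imwrite('pics/w_pack.png',im); np.savez('wp.npz',im=im,d=d,**c)
s=env.get_state(); print(s['time'],s['tcp_pos'],np.round(s['qpos'],2))
E
python3 -c "
import cv2,numpy as np
a=cv2.imread('pics/w_deck.png');b=cv2.imread('pics/w_pack.png');cv2.imwrite('pics/w2.png',cv2.resize(np.vstack([a,b]),(448,672))[:,:] if 0 else cv2.resize(np.hstack([a,b]),(800,300)))"
```

```text
13.3 [ 0.42230657 -0.17980473  0.34001033] [ 0.1   0.07  0.18  2.02 -0.02  1.05 -0.39]
```

View pics/w2.png

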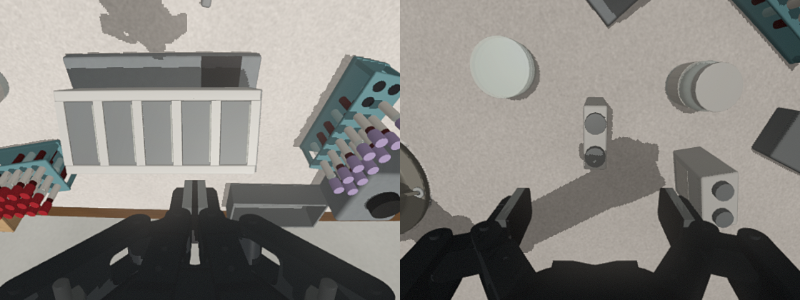

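The wrist view of the deck shows all five flaps shut and in clear view (combined picture, x 65–255, y 95–170). The wrist view of the pack shows the slim pack between the jaws at (595,130), aligned and clear of its neighbours. Next I'll refine both positions.

Run:
```python
from h import *
f=np.load('wd.npz'); c={k:f[k] for k in f.files}; im=f['im']; P=xyz(c,f['d'])
h=(P-FL[1])@dn; u=(P-FL[1])@dx; v=(P-FL[1])@dy
print('deck h',np.nanmedian(h[(abs(u)<.04)&(abs(v)<.1)]))
g=cv2.cvtColor(im,cv2.COLOR_BGR2GRAY)
sel=(abs(h)<.008)&(abs(u)<.06)&(v<.08)&(v>-.24)
th,_=cv2.threshold(g[sel].reshape(-1,1),0,255,cv2.THRESH_OTSU); print('th',th)
m=(sel&(g<th)).astype(np.uint8)*255; m=cv2.morphologyEx(m,cv2.MORPH_OPEN,np.ones((3,3)))
for q in cv2.findContours(m,0,2)[0]:
    if cv2.contourArea(q)<300: continue
    mm=np.zeros_like(m); cv2.drawContours(mm,[q],-1,255,-1)
    o,dd=rays(c,q[:,0]); t=((FL[1]-o)@dn)/(dd@dn); X=o+dd*t[:,None]-FL[1]
    re=cv2.minAreaRect((1000*np.c_[X@dx,X@dy]).astype(np.float32)); print('flap (dx,dy) mm',np.round(re[0],1),np.round(re[1],1),round(re[2],1))
f=np.load('wp.npz'); c={k:f[k] for k in f.files}; P=xyz(c,f['d'])
near=np.hypot(P[...,0]-PK[0],P[...,1]-PK[1])<.06
for lo,hi in((.117,.16),(.119,.128),(.131,.142)):
    t=P[near&(P[...,2]>lo)&(P[...,2]<hi)]; print('pack',lo,cv2.minAreaRect(t[:,:2].astype(np.float32)*1000),np.median(t[:,2]))
```

```text
deck h 0.23713486355107535
th 176.0
flap (dx,dy) mm [  0.8 -52. ] [40.1 88.8] 90.0
flap (dx,dy) mm [   0.8 -156.2] [89.8 40.3] 0.4
flap (dx,dy) mm [   0.4 -104.4] [39.8 90.1] 89.9
flap (dx,dy) mm [-0.5 52.1] [39.7 90.8] 89.9
flap (dx,dy) mm [-0.1  0.1] [90.5 39.5] 0.6
pack 0.117 ((423.8721923828125, -180.48480224609375), (83.12657165527344, 30.01927947998047), 51.33065414428711) 0.12601441898705845
pack 0.119 ((423.7973327636719, -180.57830810546875), (82.88700866699219, 30.01927947998047), 51.33065414428711) 0.12447006488069717
pack 0.131 ((423.50567626953125, -180.97250366210938), (67.73432159423828, 25.337791442871094), 51.780250549316406) 0.13669535693371848
```

```bash
cat >> h.py <<'E'
PK=np.array([.4235,-.1803,0]); G=.106+.054
E
python3 - <<'E'
from h import *
env.movel(PK+[0,0,.25],.2); env.movel(PK+[0,0,G],.12)
env.grip(.02,60)
s=env.get_state(); print('open',s['opening'],s['force'],s['time'])
env.movel(PK+[0,0,G+.02],.05); env.movel(PK+[0,0,.36],.2)
s=env.get_state(); print('open',s['opening'],s['force'],s['time'])
T=FL[1]-dy*.0030+dx*.0003
env.reach(T+dn*(G+.05),QD[-1])
env.movel(T+dn*(G+.03),.1)
s=env.get_state(); print(s['opening'],s['time'],np.round(s['qpos'],2), (np.array(s['tcp_pos'])-T)@dn)
im,d=camera('scene'); cv2.imwrite('pics/s2.png',cv2.resize(im[100:300,200:420],(770,700))[:600]); np.savez('s2.npz',im=im,d=d)
# pack sides from scene + top depth
for n in('scene','top'):
    c=calibration(n)
    if n=='top': im,d=camera('top')
    P=xyz(c,d)-T; h=P@dn;u=P@dx;v=P@dy
    k=(h>.036)&(h<.09)&(abs(u)<.06)&(abs(v)<.025)
    print(n,k.sum(),'u',np.percentile(u[k],[1,99]).round(4),'v',np.percentile(v[k],[1,50,99]).round(4))
    for lo in(.036,.055,.075):
        kk=k&(h>lo)&(h<lo+.015); 
        if kk.sum()>20: print(lo,kk.sum(),np.percentile(u[kk],[2,98]).round(4),np.percentile(v[kk],[2,98]).round(4))
E
```

```text
open 0.029514029814625965 [-0.91908995  1.79098308  6.2755633 ] 15.3083
open 0.02943019316707691 [ 0.73286071  0.0285897  -3.75630752] 16.9083
0.029333950998329493 18.9 [-0.26  0.12 -0.19  2.15  0.41  0.5  -2.3 ] 0.1894909890635088
scene 303 u [-0.0217  0.042 ] v [-0.0141  0.0012  0.014 ]
0.036 77 [-0.0116  0.0414] [-0.0131  0.0137]
0.055 86 [-0.0051  0.0419] [-0.0137  0.0139]
0.075 88 [-0.012   0.0418] [-0.0135  0.0139]
top 127 u [-0.0152  0.0417] v [-0.0164 -0.0149  0.0123]
0.036 32 [-0.0174  0.0416] [-0.0159  0.0095]
0.055 34 [-0.0036  0.0412] [-0.0163  0.0114]
0.075 32 [0.0037 0.0416] [-0.0163  0.0122]
```

View pics/s2.png

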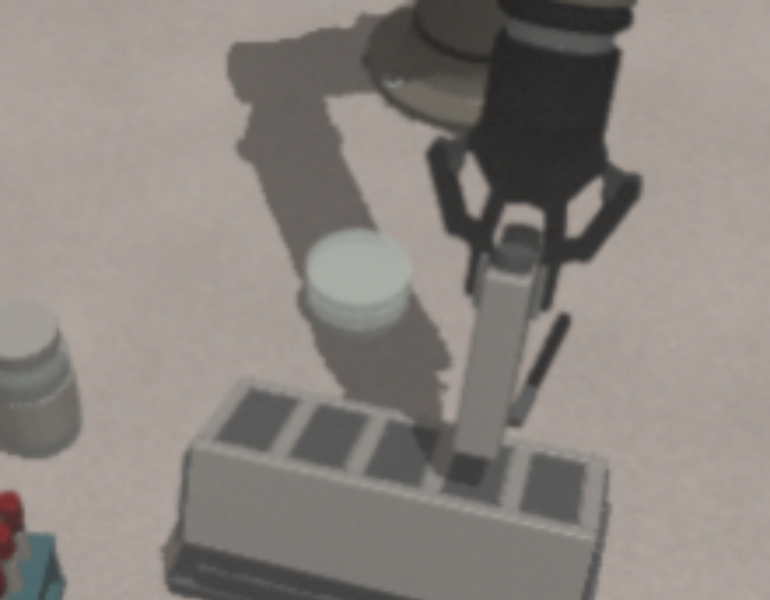

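The pack is held square above flap 2 of the row (y=0.128): the pack is at (490,370) in the picture and its flap at (465,485). The measured +x face is 42 mm from the centre, as it should be. I'll insert it now.

Run:
```python
from h import *
T=FL[1]-dy*.0030+dx*.0003
f0=np.array(env.get_state()['force'])
def rep(l):
    s=env.get_state(); F=np.array(s['force'])-f0; e=np.array(s['tcp_pos'])-T
    print(l,'bottom mm',round(1000*(e@dn-G),1),'F xyn',np.round([F@dx,F@dy,F@dn],1),'open',round(s['opening'],4),round(s['time'],2)); return e@dn-G
for z in(.0,-.02,-.045,-.066):
    st=env.movel(T+dn*(G+z),.05,stop_force=12); h=rep(f'{z} {st}')
    if st: break
if not st: st=env.movel(T+dn*(G-.077),.015,stop_force=9); rep(f'floor {st}')
```

```text
0.0 False bottom mm -0.1 F xyn [ 0.  -1.4  1.7] open 0.0295 19.75
-0.02 False bottom mm -20.4 F xyn [-0.7 -1.5  0.2] open 0.0294 20.3
-0.045 False bottom mm -45.2 F xyn [ 0.2 -1.6  0.4] open 0.0293 20.95
-0.066 False bottom mm -66.3 F xyn [ 0.3 -1.3 -0.3] open 0.0295 21.52
floor True bottom mm -71.1 F xyn [ 0.9 -0.6 10.4] open 0.0292 21.98
```

Run:
```python
from h import *
T=FL[1]-dy*.0030+dx*.0003
env.dwell(.3); env.grip(.05); p=np.array(env.get_state()['tcp_pos']); env.dwell(.2)
env.movel(p+dn*.10,.12); env.movel(p+dn*.10+np.array([-.05,.0,.12]),.2)
q=env.get_state(); env.reach([.3,.45,.40],[0,0.11266,.99363,0])
env.dwell(.3); print(env.get_state()['time'],env.get_state()['force'])
for n in('scene','top'):
    im,d=camera(n); c=calibration(n); cv2.imwrite(f'pics/{n}3.png',im); np.savez(n+'3.npz',im=im,d=d)
    P=xyz(c,d)-T; h=P@dn;u=P@dx;v=P@dy; near=(abs(u)<.06)&(abs(v)<.03)
    for lo,hi in((.045,.057),(.060,.070)):
        k=near&(h>lo)&(h<hi); print(n,lo,k.sum(),'h',np.percentile(h[k],[10,50,90]).round(4),'u',np.percentile(u[k],[2,98]).round(4),'v',np.percentile(v[k],[2,98]).round(4))
    k=near&(h>.045)&(h<.0575)&(abs(v)<.012); A=np.c_[u[k],v[k],np.ones(k.sum())]
    # compare with before
    f=np.load(n+'1.npz'); df=np.abs(f['d']-d)>.02; df=cv2.morphologyEx(df.astype(np.uint8),cv2.MORPH_OPEN,np.ones((4,4)))
    print([cv2.boundingRect(q) for q in cv2.findContours(df,0,2)[0]])
cv2.imwrite('pics/fin.png',np.hstack([cv2.resize(cv2.imread('pics/scene3.png')[150:320,200:400],(400,340)),cv2.resize(cv2.imread('pics/top3.png')[130:300,150:350],(400,340))]))
```

```text
26.9083 [ 0.39952739 -0.17767817 -0.2235233 ]
scene 0.045 117 h [0.0473 0.0524 0.0553] u [-0.0321  0.0419] v [-0.0133  0.0142]
scene 0.06 117 h [0.0613 0.0653 0.0664] u [-0.0329  0.0322] v [-0.0105  0.0111]
[(330, 205, 18, 34), (234, 148, 25, 46), (349, 27, 4, 5), (495, 0, 65, 122), (349, 0, 51, 73), (317, 0, 42, 75)]
top 0.045 240 h [0.0495 0.0518 0.0544] u [-0.0418  0.0406] v [-0.0153  0.0144]
top 0.06 181 h [0.062  0.0644 0.0663] u [-0.0325  0.0313] v [-0.0118  0.0109]
[(0, 323, 52, 36), (329, 248, 36, 29), (214, 180, 17, 37)]
```

View pics/fin.png

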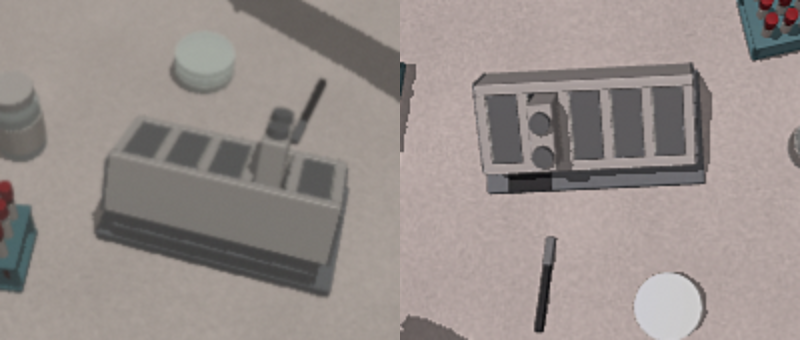

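The final views show the pack upright in the empty pocket (left picture at (275,150), right at (542,130)). Its block top stands 52 mm proud and its caps 64 mm, as a seated pack should. The depth change shows only the pack and the arm moved.

```bash
python3 -c "
from h import *
job.job_done()"
```

```text
the job is handed in; nothing more can be done
```

The slim pack is standing fully home in the empty pocket, released, and I handed the job in shortly after 27 s on the robot's clock.

- **Finding the pocket:** I felt all five flaps with the shut, empty fingers before touching the pack. Four stopped the fingers at the face (7–9 N). The second from the left as seen from the robot, at y ≈ 0.128 m, gave 10 mm at 1.4 N.
- **Inserting:** I gripped the pack high on its 30 mm thickness at 60 N and tilted it to the deck's slope. I lowered it through that flap until the fingers felt the floor, then let go and backed off.
- **Checks after release:**
  - The block stands 52 mm out and the caps about 64.5 mm, in both camera views; 52 mm and 64 mm are expected.
  - The pack is centred along the pocket and stands square in it.
  - Before-and-after depth images show that only the pack and the arm moved.
- **Disagreements:**
  - Floor contact came at 71.1 mm instead of the stated 72 mm. That is within measuring error, and the height check after release agrees with a seated pack.
  - One wrist-camera reading of the deck's height was spoiled by the gripper being in view, so I ignored it. The finger contacts had already given the face height to 0.1 mm.

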